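Close up the cheese case

TASK

Close up the cheese case on the market stall: first push the clear sliding cover fully shut over the cheeses by its blue lip, then push the green drawer below fully home. Push with the fingertips, gently, without slamming or gripping the lip or the drawer front, and leave the cheeses, eggs, jar and everything else where they stand.

Things in the scene. Friction and masses are not known exactly. Their poses are not given: they have to be found in the camera images.
- case: fixed dark wooden case, 170 mm deep (x), 360 wide (y), walls 112 tall, aluminium tracks at front and back up to 125. Origin: centre of its underside on the table; x from its front (drawer side, near the robot) to its back, y to its left, z up; turned up to 0.25 rad. Left half (+y) under a fixed clear pane (top at 116); right half open above the cheeses. Inner floor at 58.
- cover (a joint): travel of the clear cover along the case's +y, m: 0 = fully shut (stop, over the right half), 0.165 = fully open (over the fixed pane). Pane top 123 mm above the table; on its left edge an upright blue lip, 80 long along x, 16 thick, from 123 to 151 above the table. About 1.5 N friction, light damping; stays where left, cannot be lifted.
- cover_push (a point): point on the lip's outer (left, +y) face at mid-length, 138 mm above the table: push here towards the case's -y to shut the cover. Moves with the cover; when shut it is at (-0.010, 0.008, 0.138) in the case's frame. Axes as the case's.
- drawer (a joint): how far the drawer stands out of the case's front, along the case's -x, in m: 0 = fully home (at its end stop), 0.08 = farthest out. About 1.5 N of friction and light damping; it stays where it is left.
- drawer_push (a point): point on the green drawer front's outer face (towards the robot), mid-width, 65 mm above the table: push here towards the case's +x. The front is 340 mm wide, 18 thick, from 8 to 85 above the table, no handle (the thin brass plate is only a mark). Moves with the drawer; at home it is at (-0.103, 0, 0.065) in the case's frame. Axes as the case's.
- round_a: one of two small pale-orange cheese rounds inside the case, under the opening (68 mm across, 40 tall); origin under its centre
- round_b: the other small cheese round inside the case, cream (60 mm across, 36 tall); origin under its centre
- round_c: taller orange cheese round (68 mm across, 66 tall) on the table near the case's left front corner; origin under its centre
- honey: honey jar (60 mm across, 85 tall) on the table near the case's right front corner; origin under its centre
- price_card: blank brown price card, 90 mm wide, on a small wooden foot, 86 mm tall, on the table at the case's right end; origin under its centre
- wheel: big cheese wheel (170 mm across, 92 tall) on the table far to the right; origin under its centre
- egg_basket: round wicker basket of eggs (about 200 mm across, 85 tall) on the table to the left; origin under its centre
There are look-alikes about, which are no part of the job. What is shaped like the round_c but pink or red is not meant.

How it is judged:
By the outcome, as a careful person would: the job done as asked, in the order asked, and still so for the second after the job is handed in, with the robot touching nothing.
It also fails if it takes over 46 s, if anything falls off the work surface, if the arm or the gripper's body presses on something with over 40 N, if the wrist force passes 120 N, or if a joint passes its speed limit or range.

ROBOT

A 7-joint arm with a two-finger parallel gripper is mounted at the origin on the work surface. World frame = base frame: x ahead of the robot, y to its left, z up, the work surface at z = 0. Lengths are in m, angles in rad, forces in N, time in s.
With the tool pointing down it reaches from about 0.4 to 0.85 m from the base axis. Payload 6.9 kg.
Tool frame: the origin (TCP) lies on the centre line of the jaws, within the pads' length; the fingertips stand env.finger_overhang ahead of it and the grasp point (between the pads) lies 11 mm behind it (env.finger_overhang is the distance from the TCP to the fingertips, in m); z points along the fingers, y is the line along which they close (so a half turn about z gives the same grasp; the last joint's range is limited). The gripper opens to 85 mm and grips with 20 to 120 N. Pads are 22 mm wide; open, the fingers measure 114 mm over their backs; the gripper's body (76 mm by 85 mm) begins 54 mm behind the grasp point. The pads swing forward as they close: fully open they stand 13 mm farther back than shut.
Start: joints at [-1.135, 0.507, -0.238, 1.5, 0.126, 1.149, -0.155], TCP at [0.203, 0.591, 0.239] pointing down, gripper open.
Joint ranges: [-3.08, 3.08], [-0.24, 2.05], [-1.43, 1.35], [0, 2.5], [-1.52, 4.66], [0.17, 1.96], [-2.89, 2.89]. Speed limits (rad/s): [2.39, 2.39, 3.14, 3.14, 3.14, 3.14, 3.14].

INTERFACE

Orientations are given as a unit quaternion [x, y, z, w].
In Python, from station import env, viewer, job gives the robot as it stands. The module is installed in compiled form; this text tells all that it offers.
- The arm moves only by the tool jog_arm, never from a script. Its argument "steps" is a list of rows, each a list of 5 numbers: the finger opening in cm, from 0 to 8.54, then the shift along the world's x, y, z in cm, then the turn about the world's z in degrees. In form: [[grip, tx, ty, tz, turn], ...]. A call has 1 to 20 rows; each row is the pose to reach, as a shift and turn from the pose commanded when the call began; what a row does not reach only later rows make up. A row lasts 1/8 s, in which the tool goes at most 62.5 mm and 10.7 degrees, less where a joint would pass 70% of its speed; a pose out of reach is approached as far as the arm can. A call with a gripper value outside its range is refused whole. The fingers move at their own pace and stop on an object; "grip_force" is the grip in N (left out, the last holds). Time passes only in rows, so rows that repeat a pose let the fingers close. It gives the time, the measured TCP pose, the force, the opening and the grip force at its end, in the units of the state.
- env.read_state(): the state, without advancing time (a new reading comes with each control period).
- viewer.camera(name): name is "scene" or "top"; returns the picture (420x560x3 uint8, red, green, blue); there is no depth.
- viewer.calibration(name): a dict with "mtx" (3x3 intrinsics, pixels), "rvec" (rotation vector, rad) and "tvec" (3), from world to camera coordinates, as OpenCV has them. Camera axes: x right, y down, z forward; pixel columns grow to the right and rows downward; lengths in m; the calibration is good to about 2 mm. A picture is of the moment at which its call begins. calibration takes no time and is no camera call.
- job.hand_in(): hands the job in; it is judged then, once.
The state is a dict: "time_s": time; "joints": joint angles; "qd": joint speeds; "joint_torque": joint torques, N m; "eef_pos": TCP position; "tool_rot": TCP orientation; "contact_force": force on the tool from outside, world axes, zero at the start; "moment": the same for the moment, N m; "finger_gap": opening from 0.0 (shut) to 1.0 (fully open); "grip_force": force on a finger pad.
Only numpy, scipy, OpenCV 4.12 (cv2) and the standard library are available. Lean on these libraries where they do the work, as an engineer would, in place of code of your own. Each camera call takes 0.05 s, during which the arm holds its last target. There are 200 camera calls.

## Working session

There is one attempt and no reset: what is moved stays moved. The work goes in short steps, Python scripts to look and compute and a tool call to move; the robot and the scene stay as the last step left them, time stands still between calls to the robot, and variables do not carry over. Pictures are saved under pics/ and viewed, at most 10 in all, crops included, and the job is handed in when it is done.

Besides the shell and the picture viewer there is one more tool, called after ">>>" by a JSON object that holds its "fn" and its "kwargs". jog_arm: Moves the arm, as the interface text tells. Its arguments: {"type":"object","properties":{"steps":{"type":"array","items":{"type":"array","items":{"type":"number"}}},"grip_force":{"type":"number"}},"required":["steps"]}

```bash
mkdir -p pics; cat > h.py <<'E'
import numpy as np, cv2
from station import env, viewer, job
def ray(name,px,z):
    c=viewer.calibration(name);K=np.array(c["mtx"],float);R,_=cv2.Rodrigues(np.array(c["rvec"],float));t=np.array(c["tvec"],float).ravel()
    px=np.atleast_2d(np.array(px,float));d=(np.linalg.inv(K)@np.c_[px,np.ones(len(px))].T).T@R
    o=-R.T@t
    return o+d*((z-o[2])/d[:,2])[:,None]
def proj(name,P):
    c=viewer.calibration(name);return cv2.projectPoints(np.array(P,float).reshape(-1,1,3),np.array(c["rvec"],float),np.array(c["tvec"],float),np.array(c["mtx"],float),None)[0].reshape(-1,2)
E
python3 - <<'E'
from h import *
a=viewer.camera("top");b=viewer.camera("scene")
cv2.imwrite("pics/t0.png",a[...,::-1]);cv2.imwrite("pics/s0.png",b[...,::-1])
s=env.read_state();print(s["time_s"],s["eef_pos"],s["tool_rot"],env.finger_overhang,s["finger_gap"])
E
```

```text
0.1 [0.20293096 0.59068994 0.23852114] [ 1.64650844e-01  9.86351597e-01 -7.84681476e-04 -1.06815189e-04] 0.008 1.001770668755706
```

View pics/t0.png

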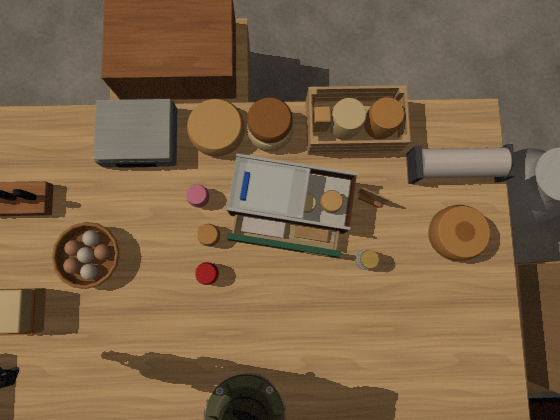

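View pics/s0.png

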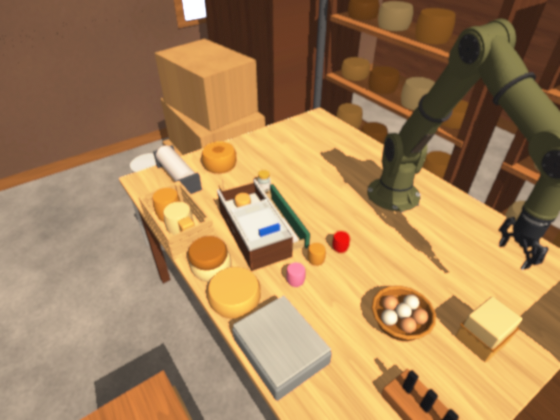

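The top view shows the blue lip at (245,186), the green drawer front from (228,237) to (340,253), and the case's open half with two rounds at (308,203) and (331,201). Look-alikes: round_c is the orange one at (207,235), because it is orange and at the case's left front corner. The pink one at (198,196) and the red one at (206,273) are not meant. The job is to touch none of them.

```bash
python3 - <<'E'
from h import *
a=cv2.imread("pics/t0.png");H=cv2.cvtColor(a,cv2.COLOR_BGR2HSV)
def big(m):
    c,_=cv2.findContours(m,cv2.RETR_EXTERNAL,cv2.CHAIN_APPROX_NONE);return max(c,key=cv2.contourArea)
for n,m,z in [("lip",cv2.inRange(H,(105,150,60),(125,255,255)),.151),("green",cv2.inRange(H,(60,90,20),(90,255,255)),.085)]:
    m[:140]=0;m[270:]=0;m[:,:220]=0;m[:,370:]=0
    c=big(m);P=ray("top",c.reshape(-1,2),z)[:,:2]
    r=cv2.minAreaRect((P*1000).astype(np.float32));print(n,cv2.contourArea(c),cv2.boundingRect(c),r);print(cv2.boxPoints(r).round())
print("scale",np.linalg.norm(ray("top",[[280,200]],.1)-ray("top",[[281,200]],.1)))
for n,px,z in [("roundc",(207,233),.066),("pink",(198,195),.066),("red",(206,273),.066),("honey",(370,259),.085),("case corners BL",(237,156),.125),("BR",(356,173),.125),("FR",(350,229),.125),("FL",(229,213),.125)]:
    print(n,ray("top",[px],z)[0,:2].round(3))
cv2.imwrite("pics/c0.png",cv2.resize(a[140:290,180:390],None,fx=3.8,fy=3.8,interpolation=cv2.INTER_CUBIC))
E
```

```text
lip 108.5 (241, 172, 9, 28) ((662.8272094726562, -16.128223419189453), (14.396663665771484, 79.57816314697266), 79.53203582763672)
[[622. -16.]
 [701. -30.]
 [703. -16.]
 [625.  -2.]]
green 547.0 (228, 233, 113, 24) ((495.59051513671875, -124.83432006835938), (334.0444030761719, 18.89423179626465), 79.58067321777344)
[[ 456. -287.]
 [ 475. -291.]
 [ 535.   38.]
 [ 517.   41.]]
scale 0.0029544168888544823
roundc [0.537 0.103]
pink [0.653 0.131]
red [0.418 0.106]
honey [ 0.449 -0.378]
case corners BL [0.756 0.007]
BR [ 0.699 -0.34 ]
FR [ 0.535 -0.315]
FL [0.588 0.032]
```

View pics/c0.png

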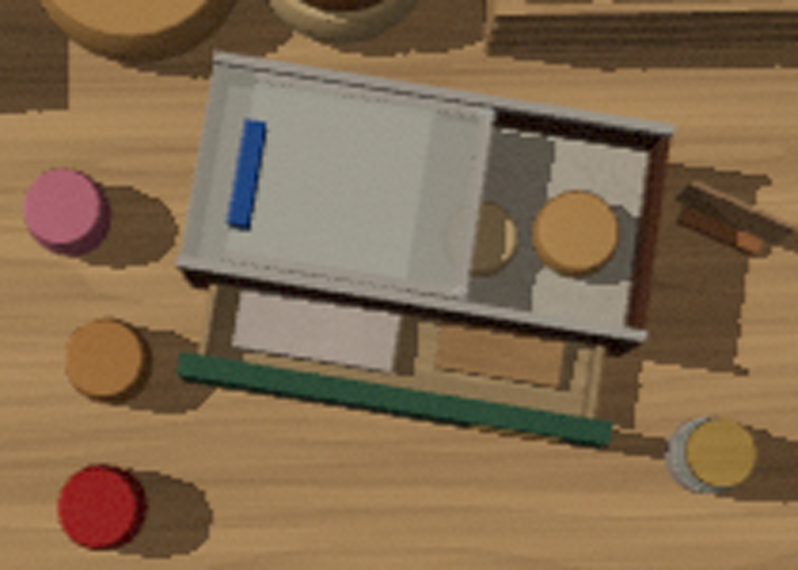

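The lip's centre is at (0.663,-0.016) and the case's yaw is about -10°, with the cover about 139 mm open and the drawer about 58 mm out. I'll close the fingers and go to the left of the lip, staying high.

>>> {"fn": "jog_arm", "kwargs": {"steps": [[0, 2, -2, 0, -3], [0, 5, -6, 0, -8], [0, 8.5, -10, 0, -14], [0, 12, -14, 0, -20], [0, 15.5, -18, 0, -26], [0, 19, -22, 0, -32], [0, 22.5, -26, 0, -38], [0, 26, -30, 0, -44], [0, 29.5, -34, 0, -50], [0, 33, -38, 0, -56], [0, 36.5, -42.5, 0, -62], [0, 40, -47, 0, -68], [0, 43.5, -51.5, 0, -74], [0, 46, -54.5, 0, -79], [0, 46.9, -55.7, 0, -81], [0, 46.9, -55.7, 0, -81], [0, 46.9, -55.7, 0, -81]]}}

```text
time_s: 2.22
eef_pos: [0.6712, 0.0358, 0.2393]
tool_rot: [0.765, 0.644, 0.0, -0.001]
contact_force: [-0.2, 0.1, 0.2]
finger_gap: 0.0
grip_force: 0.0
```

>>> {"fn": "jog_arm", "kwargs": {"steps": [[0, 0, 0, -2, 0], [0, 0, 0, -4, 0], [0, 0, 0, -6, 0], [0, 0, 0, -8, 0], [0, 0, 0, -9.5, 0], [0, 0, 0, -10, 0], [0, 0, 0, -10, 0], [0, 0, 0, -10, 0]]}}

```text
time_s: 3.22
eef_pos: [0.6725, 0.0342, 0.1402]
tool_rot: [0.766, 0.643, 0.001, 0.0]
contact_force: [-0.7, 0.2, 1.0]
finger_gap: -0.001
grip_force: 0.0
```

```bash
python3 - <<'E'
from h import *
a=viewer.camera("top");b=viewer.camera("scene")
f=lambda i:cv2.resize(i[...,::-1],None,fx=4,fy=4,interpolation=cv2.INTER_CUBIC)
cv2.imwrite("pics/c1.png",np.hstack([f(a[150:260,200:300]),f(b[175:285,200:300])]))
s=env.read_state();print(s["eef_pos"],s["contact_force"])
E
```

```text
[0.67241079 0.03404142 0.14002265] [ 0.06809923  0.55321458 -0.10744923]
```

View pics/c1.png

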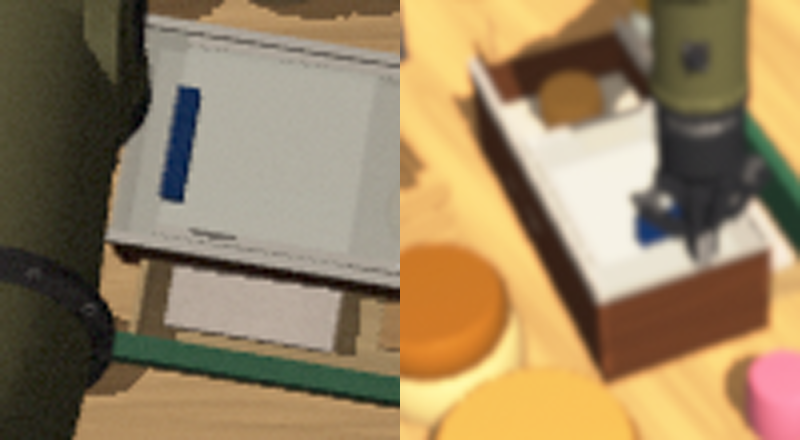

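The crop shows the closed fingertips left of the lip, facing its outer side and clear above the pane. Pushing gently.

>>> {"fn": "jog_arm", "kwargs": {"steps": [[0, -0.1, -0.6, 0, 0], [0, -0.2, -1.2, 0, 0], [0, -0.3, -1.8, 0, 0], [0, -0.4, -2.2, 0, 0], [0, -0.45, -2.5, 0, 0], [0, -0.5, -2.8, 0, 0], [0, -0.55, -3.1, 0, 0], [0, -0.6, -3.4, 0, 0], [0, -0.65, -3.7, 0, 0], [0, -0.7, -4.1, 0, 0], [0, -0.8, -4.6, 0, 0], [0, -0.9, -5.1, 0, 0], [0, -1.0, -5.6, 0, 0], [0, -1.1, -6.1, 0, 0], [0, -1.2, -6.6, 0, 0], [0, -1.25, -7.1, 0, 0], [0, -1.35, -7.6, 0, 0], [0, -1.4, -8.1, 0, 0]]}}

```text
time_s: 5.58
eef_pos: [0.6578, -0.0472, 0.1393]
tool_rot: [0.766, 0.643, -0.0, -0.0]
contact_force: [-1.1, 2.0, -0.2]
finger_gap: 0.001
grip_force: 0.9
```

>>> {"fn": "jog_arm", "kwargs": {"steps": [[0, -0.1, -0.5, 0, 0], [0, -0.2, -1.0, 0, 0], [0, -0.25, -1.5, 0, 0], [0, -0.35, -2.0, 0, 0], [0, -0.45, -2.5, 0, 0], [0, -0.5, -3.0, 0, 0], [0, -0.6, -3.5, 0, 0], [0, -0.7, -4.0, 0, 0], [0, -0.8, -4.5, 0, 0], [0, -0.9, -5.0, 0, 0], [0, -0.95, -5.5, 0, 0], [0, -1.05, -6.0, 0, 0], [0, -1.15, -6.4, 0, 0], [0, -1.2, -6.8, 0, 0], [0, -1.25, -7.1, 0, 0], [0, -1.3, -7.4, 0, 0], [0, -1.35, -7.6, 0, 0]]}}

```text
time_s: 7.7
eef_pos: [0.6445, -0.1231, 0.1393]
tool_rot: [0.766, 0.643, -0.0, 0.0]
contact_force: [0.1, 1.3, -0.1]
finger_gap: -0.002
grip_force: 0.8
```

>>> {"fn": "jog_arm", "kwargs": {"steps": [[0, -0.03, -0.2, 0, 0], [0, -0.06, -0.35, 0, 0], [0, -0.09, -0.5, 0, 0], [0, -0.12, -0.65, 0, 0], [0, -0.14, -0.8, 0, 0], [0, -0.14, -0.8, 0, 0]]}}

```text
time_s: 8.45
eef_pos: [0.6431, -0.1313, 0.1393]
tool_rot: [0.766, 0.643, -0.0, 0.0]
contact_force: [0.7, 1.1, -0.9]
finger_gap: -0.005
grip_force: 0.3
```

Not at the stop yet; creep until the force rises.

>>> {"fn": "jog_arm", "kwargs": {"steps": [[0, -0.03, -0.15, 0, 0], [0, -0.05, -0.3, 0, 0], [0, -0.08, -0.45, 0, 0], [0, -0.1, -0.55, 0, 0]]}}

```text
time_s: 8.95
eef_pos: [0.643, -0.1315, 0.1393]
tool_rot: [0.765, 0.644, 0.002, -0.002]
contact_force: [0.9, 12.9, 1.3]
finger_gap: 0.004
grip_force: 6.4
```

>>> {"fn": "jog_arm", "kwargs": {"steps": [[0, -0.03, -0.15, 0, 0], [0, -0.05, -0.3, 0, 0], [0, -0.05, -0.3, 0, 0]]}}

```text
time_s: 9.32
eef_pos: [0.643, -0.1316, 0.1394]
tool_rot: [0.764, 0.645, 0.003, -0.003]
contact_force: [0.5, 17.7, 2.8]
finger_gap: 0.0
grip_force: 8.5
```

Stop reached: no motion while the force rises to 18 N. I'll back off, rise, turn and go in front of the drawer.

>>> {"fn": "jog_arm", "kwargs": {"steps": [[0, 0.15, 0.8, 0, 0], [0, 0.3, 1.8, 0, 0], [0, 0.5, 3, 0, 0], [0, 0.5, 3, 2, 0], [0, 0.5, 3, 5, 0], [0, 0.5, 3, 8, 5], [0, 0, 3, 9, 12], [0, -2, 3, 9, 20], [0, -4, 3, 9, 28], [0, -6, 3, 9, 36], [0, -8, 3, 9, 44], [0, -10, 3, 9, 52], [0, -12, 3, 9, 60], [0, -14, 3, 9, 68], [0, -16, 3, 9, 76], [0, -18, 3, 9, 83], [0, -20, 2.8, 9, 88], [0, -20.5, 2.7, 9, 90], [0, -20.5, 2.7, 9, 90], [0, -20.5, 2.7, 9, 90]]}}

```text
time_s: 11.82
eef_pos: [0.4371, -0.1124, 0.2294]
tool_rot: [0.087, 0.996, -0.0, 0.0]
contact_force: [0.3, 0.2, 0.7]
finger_gap: 0.003
grip_force: 0.0
```

```bash
python3 - <<'E'
from h import *
a=viewer.camera("top");b=viewer.camera("scene")
f=lambda i:cv2.resize(i[...,::-1],None,fx=3,fy=3,interpolation=cv2.INTER_CUBIC)
cv2.imwrite("pics/c2.png",np.hstack([f(a[140:300,220:360]),f(b[150:310,200:320])]))
s=env.read_state();print(s["eef_pos"],s["tool_rot"],s["joints"])
E
```

```text
[ 0.4370149  -0.11225018  0.22924062] [ 8.68695531e-02  9.96219693e-01 -3.19512546e-06  6.19897318e-05] [ 0.3303758   0.24860853 -0.16911688  1.94916878  0.05101518  0.94771348
  1.53342071]
```

View pics/c2.png

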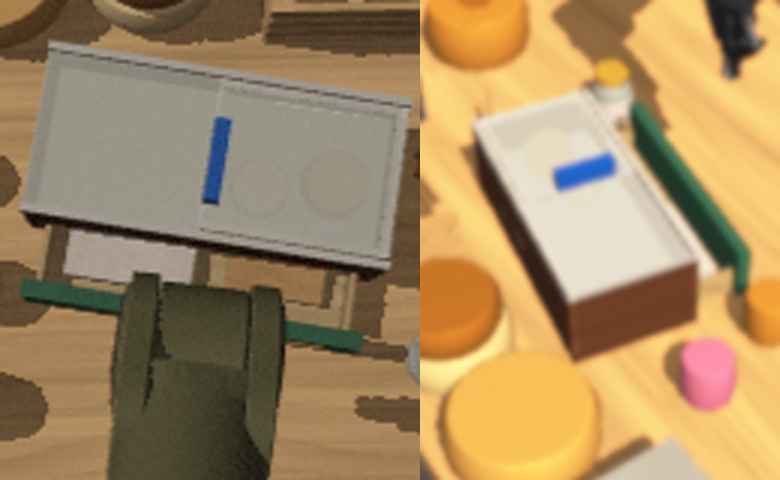

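The crop shows the cover over both rounds with the lip at the middle, and the rounds in place. Now lower in front of the drawer and push.

>>> {"fn": "jog_arm", "kwargs": {"steps": [[0, 0, 0, -2.5, 0], [0, 0, 0, -5, 0], [0, 0, 0, -7.5, 0], [0, 0, 0, -10, 0], [0, 0, 0, -12.5, 0], [0, 0, 0, -14.5, 0], [0, 0, 0, -15.5, 0], [0, 0, 0, -15.8, 0], [0, 0, 0, -15.8, 0], [0, 0.6, -0.1, -15.8, 0], [0, 1.2, -0.2, -15.8, 0], [0, 1.8, -0.3, -15.8, 0], [0, 2.3, -0.4, -15.8, 0], [0, 2.6, -0.45, -15.8, 0], [0, 2.9, -0.5, -15.8, 0], [0, 3.2, -0.55, -15.8, 0], [0, 3.5, -0.6, -15.8, 0], [0, 3.8, -0.67, -15.8, 0], [0, 4.1, -0.73, -15.8, 0], [0, 4.4, -0.78, -15.8, 0]]}}

```text
time_s: 14.42
eef_pos: [0.4802, -0.1202, 0.0712]
tool_rot: [0.087, 0.996, -0.0, -0.001]
contact_force: [-2.5, -0.6, 1.5]
finger_gap: 0.0
grip_force: 0.9
```

>>> {"fn": "jog_arm", "kwargs": {"steps": [[0, 0.4, -0.07, 0, 0], [0, 0.9, -0.16, 0, 0], [0, 1.4, -0.25, 0, 0], [0, 1.9, -0.33, 0, 0], [0, 2.4, -0.42, 0, 0], [0, 2.8, -0.5, 0, 0], [0, 3.2, -0.56, 0, 0], [0, 3.6, -0.63, 0, 0], [0, 3.9, -0.69, 0, 0], [0, 4.2, -0.74, 0, 0], [0, 4.4, -0.78, 0, 0]]}}

```text
time_s: 15.8
eef_pos: [0.5249, -0.128, 0.0713]
tool_rot: [0.087, 0.996, 0.0, 0.0]
contact_force: [-2.2, -0.4, 0.0]
finger_gap: -0.0
grip_force: 0.8
```

>>> {"fn": "jog_arm", "kwargs": {"steps": [[0, 0.15, -0.03, 0, 0], [0, 0.3, -0.05, 0, 0], [0, 0.45, -0.08, 0, 0], [0, 0.6, -0.1, 0, 0], [0, 0.75, -0.13, 0, 0]]}}

```text
time_s: 16.42
eef_pos: [0.5322, -0.1294, 0.0713]
tool_rot: [0.087, 0.996, -0.0, -0.0]
contact_force: [-2.1, -0.2, 0.2]
finger_gap: -0.003
grip_force: 0.8
```

>>> {"fn": "jog_arm", "kwargs": {"steps": [[0, 0.15, -0.03, 0, 0], [0, 0.3, -0.05, 0, 0], [0, 0.45, -0.08, 0, 0], [0, 0.55, -0.1, 0, 0]]}}

```text
time_s: 16.92
eef_pos: [0.5377, -0.1303, 0.0713]
tool_rot: [0.087, 0.996, -0.0, -0.0]
contact_force: [-3.6, -0.7, 2.2]
finger_gap: -0.003
grip_force: 2.3
```

>>> {"fn": "jog_arm", "kwargs": {"steps": [[0, 0.15, -0.03, 0, 0], [0, 0.3, -0.05, 0, 0], [0, 0.3, -0.05, 0, 0]]}}

```text
time_s: 17.3
eef_pos: [0.5377, -0.1304, 0.071]
tool_rot: [0.087, 0.996, 0.0, -0.003]
contact_force: [-10.0, 0.8, 6.5]
finger_gap: -0.003
grip_force: 4.9
```

>>> {"fn": "jog_arm", "kwargs": {"steps": [[0, 0.15, -0.03, 0, 0], [0, 0.25, -0.04, 0, 0], [0, 0.25, -0.04, 0, 0]]}}

```text
time_s: 17.68
eef_pos: [0.5377, -0.1304, 0.0708]
tool_rot: [0.087, 0.996, 0.0, -0.005]
contact_force: [-16.6, 2.7, 11.6]
finger_gap: 0.003
grip_force: 8.3
```

>>> {"fn": "jog_arm", "kwargs": {"steps": [[0, -0.5, 0.1, 0, 0], [0, -1.2, 0.2, 0, 0], [0, -2.5, 0.45, 0, 0], [0, -4, 0.7, 0, 0], [0, -5.5, 1, 0, 0], [0, -7, 1.2, 0, 0], [0, -8.5, 1.5, 1, 0], [0, -10, 1.75, 4, 0], [0, -10, 1.75, 8, 0], [0, -10, 1.75, 12, 0], [0, -10, 1.75, 15, 0], [0, -10, 1.75, 15, 0], [0, -10, 1.75, 15, 0]]}}

```text
time_s: 19.3
eef_pos: [0.4425, -0.1136, 0.2211]
tool_rot: [0.087, 0.996, -0.0, -0.0]
contact_force: [-0.7, 0.6, -0.4]
finger_gap: 0.0
grip_force: 0.0
```

```bash
python3 - <<'E'
from h import *
a=viewer.camera("top");b=viewer.camera("scene")
f=lambda i:cv2.resize(i[...,::-1],None,fx=2.4,fy=2.4,interpolation=cv2.INTER_CUBIC)
cv2.imwrite("pics/c3.png",np.hstack([f(a[130:290,180:400])[:, :],f(b[150:310,200:310])]))
a0=cv2.imread("pics/t0.png")[...,::-1]
H=cv2.cvtColor(a,cv2.COLOR_RGB2HSV);m=cv2.inRange(H,(105,150,60),(125,255,255));m[:140]=0;m[270:]=0;m[:,:220]=0;m[:,370:]=0
c=max(cv2.findContours(m,0,1)[0],key=cv2.contourArea);print(ray("top",[c.reshape(-1,2).mean(0)],.151))
print(env.read_state()["contact_force"])
E
```

```text
[[ 0.63875124 -0.15034964  0.151     ]]
[-0.70299152  1.17677334  0.51920843]
```

View pics/c3.png

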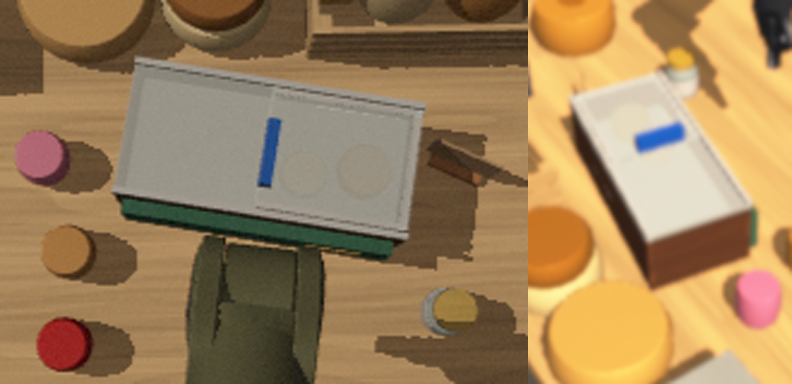

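The cover is shut over both rounds, the drawer front is flush against the case, nothing else has moved and the arm is clear.

```bash
python3 -c "
from station import job
print(job.hand_in())"
```

```text
the job is handed in; nothing more can be done
None
```

I pushed the clear cover shut to its stop, then the green drawer home to its stop. The pictures show nothing else moved, and I handed the job in with the arm clear at about 19 s; the hand-in returned no verdict.

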